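Sweep the walnut shells into the scrap hatch

ROBOT

A 6-joint arm with a two-finger parallel gripper is mounted at the origin on a cart in front of the work surface, level with it; the furniture and walls round the work are solid. World frame = base frame: x ahead of the robot, y to its left, z up, the work surface at z = 0. Lengths are in m, angles in rad, forces in N, time in s.
With the tool pointing down it reaches from about 0.225 to 0.875 m from the base axis. Payload 3.4 kg.
Tool frame: the origin (TCP) lies between the finger pads; the fingertips stand 8 mm ahead of it and the grasp point (between the pads) lies 11 mm behind it; z points along the fingers, y is the line along which they close (so a half turn about z gives the same grasp; the last joint's range is limited). The gripper opens to 85 mm and grips with 20 to 120 N. Pads are 22 mm wide; open, the fingers measure 114 mm over their backs; the gripper's body (76 mm by 85 mm) begins 54 mm behind the grasp point. The pads swing forward as they close: fully open they stand 13 mm farther back than shut.
Start: joints at [1.214, 0.276, 1.505, -0, 1.361, -0.121], TCP at [0.134, 0.559, 0.211] pointing down, gripper open.
Joint ranges: [-2.89, 2.89], [-0.75, 2.08], [0.22, 2.7], [-1.18, 4.32], [0.11, 2.71], [-2.7, 2.7]. Speed limits (rad/s): [2.57, 2.57, 3.14, 3.14, 3.14, 3.14].

INTERFACE

Orientations are given as a unit quaternion [w, x, y, z].
In Python, from rig import manip gives the robot as it stands.
- The arm moves only by the tool move_arm, never from a script. Its argument "deltas" is a list that holds one entry, the list of rows, each a list of 5 numbers: the shift along the tool's x, y, z normalised to -1 to 1, where 1 is 80 cm, then the turn about the tool's z normalised to -1 to 1, where 1 is 120 degrees, then the closure, from -1 (fully open) to 1 (shut). In form: [[[tx, ty, tz, twist, grip], ...]]. A call has 1 to 12 rows; each row is the pose to reach, as a shift and turn from the pose commanded when the call began, along the tool's axes at that moment; what a row does not reach only later rows make up. A row lasts 1/10 s, in which the tool goes at most 50 mm and 8.59 degrees, less where a joint would pass 70% of its speed; a pose out of reach is approached as far as the arm can. A call with a number of a shift or a turn outside -1 to 1 is refused whole. A call with a gripper value outside its range is refused whole. The fingers move at their own pace and stop on an object; "squeeze" is the grip in N (left out, the last holds). Time passes only in rows, so rows that repeat a pose let the fingers close. It gives the time, the measured TCP pose, the force, the opening and the grip force at its end, in the units of the state.
- manip.get_state(): the state, without advancing time (a new reading comes with each control period).
- manip.get_image(name): name is "side" or "top" or "wrist"; returns the picture (480x640x3 uint8, red, green, blue); there is no depth.
- manip.camera_params(name): a dict with "fx", "fy", "cx", "cy" (pixels), "R" (3x3) and "t" (3): a world point X has camera coordinates R X + t; the wrist camera has in their place "tool_from_camera" (4x4, takes a point from camera to tool coordinates, whose origin is the TCP and whose axes are the flange's). Camera axes: x right, y down, z forward; pixel columns grow to the right and rows downward; lengths in m; the calibration is good to about 2 mm. A picture is of the moment at which its call begins: read the wrist's pose just before it. camera_params takes no time and is no camera call.
- manip.sign_off(): hands the job in; it is judged then, once.
The state is a dict: "clock": time; "qpos": joint angles; "qd": joint speeds; "effort": joint torques, N m; "position": TCP position; "ee_rot": TCP orientation; "contact_force": force on the tool from outside, world axes, zero at the start; "moment": the same for the moment, N m; "width": finger opening in m; "gripper_force": force on a finger pad.
Only numpy, scipy, OpenCV 4.12 (cv2) and the standard library are available. Lean on these libraries where they do the work, as an engineer would, in place of code of your own. Each camera call takes 0.05 s, during which the arm holds its last target. There are 200 camera calls.

TASK

Clear the three walnut half shells off the prep board: push the board's scrap hatch open by its upright tab, sweep all three shells across the board and down through the opening, then push the hatch fully shut over them. Only push and sweep with the fingertips, lifting nothing, and leave the mug, the nutcracker, the bowl of nuts and everything else where it stands.

Things in the scene. Friction and masses are not known exactly. Their poses are not given: they have to be found in the camera images.
- prep_board: bamboo prep board with a scrap tray built in below, fixed to the worktop: 260 mm (its x) by 400 mm (its y), flat rimless top 90 mm above the worktop. Origin: centre of its underside, z up; x points to its long back edge (away from the robot), y to its short left end. Offsets elsewhere (board x, y) are in this frame
- chute_mouth (a point): centre of the chute opening, at the level of the board's top. The opening is a rectangle through the 14 mm top: board x -105 to -5 mm, y 75 to 175 mm. Below it lies a steel tray, board x -117 to 117, y 40 to 187 mm, its floor 14 mm above the worktop
- hatch (a joint): sliding steel hatch that closes the opening: 0 = fully shut, grows to 0.09 m fully open, as the hatch slides along the board's +x under the top. Runs freely (about 2 N) and stays where it is left; may start ajar by up to 12 mm
- hatch_tab (a point): middle of the hatch's upright steel tab with black grip, 11 mm above the board's top; the tab is 54 mm wide (board y), 8 mm thick (12 mm at the grip) and rises 21 mm above the top. Shut: at board x -100, y 125 mm, just inside the opening's front edge; fully open: x -10 mm, at its back edge. Push it with the fingertips a few mm above the board: from the front to open, from behind to shut
- shell_0: half of a walnut shell, light brown, ridged, lying dome up on the board: oval rim about 38 x 34 mm, 18 to 19 mm high, about 12 g, slides easily; origin at the middle of its rim plane (its underside while it lies dome up), z up. Starts nearest to the board's right end, farthest from the opening
- shell_1: half of a walnut shell, light brown, ridged, lying dome up on the board: oval rim about 38 x 34 mm, 18 to 19 mm high, about 12 g, slides easily; origin at the middle of its rim plane (its underside while it lies dome up), z up. Starts between the other two
- shell_2: half of a walnut shell, light brown, ridged, lying dome up on the board: oval rim about 38 x 34 mm, 18 to 19 mm high, about 12 g, slides easily; origin at the middle of its rim plane (its underside while it lies dome up), z up. Starts nearest to the opening
- mug: cream mug, 63 x 88 mm over its handle, 50 mm high, standing on the board's back right corner, its handle to the right; leave it alone. Origin at the centre of its underside
- nutcracker: steel nutcracker with two black-sleeved arms, about 152 x 46 mm, 12 mm high, lying along the board's back edge; leave it alone. Origin at the middle of its length on the underside, x along its arms
- nut_bowl: blue ceramic bowl with whole walnuts, 132 mm across, about 75 mm high, on the worktop right of the board; leave it alone. Origin at the centre of its underside
- honey_jar: honey jar with a black lid, 53 x 57 mm, 85 mm high, on the worktop right of the board; leave it alone. Origin at the centre of its underside
- teaspoon: teaspoon, 130 x 27 mm, 11 mm high, on the worktop in front to the right; leave it alone. Origin at its centre, underside
- mug_blue: blue mug, 59 x 83 mm over its handle, 55 mm high, on the worktop right of the board, in front of the kettle; leave it alone. Origin at the centre of its underside

How it is judged:
On the way, in this order (a step that is already met when the one before it is completed fails the run):
1. the hatch is pushed open (at least 70 of its 90 mm) (value of joint hatch above 0.07 m), for 0.2 s.
2. all three shells have gone through the opening into the tray (z of shell_0 in the frame of prep_board between 0.005 and 0.066 m and x of shell_0 in the frame of prep_board between -0.12 and 0.12 m and y of shell_0 in the frame of prep_board between 0.036 and 0.19 m and z of shell_1 in the frame of prep_board between 0.005 and 0.066 m and x of shell_1 in the frame of prep_board between -0.12 and 0.12 m and y of shell_1 in the frame of prep_board between 0.036 and 0.19 m and z of shell_2 in the frame of prep_board between 0.005 and 0.066 m and x of shell_2 in the frame of prep_board between -0.12 and 0.12 m and y of shell_2 in the frame of prep_board between 0.036 and 0.19 m and value of joint hatch above 0.03 m), for 0.2 s.
At the end, for the whole second after the job is handed in: All three shells lie still in the scrap tray under the board (below the hatch, inside the tray's walls) and the hatch is shut to within 6 mm (z of shell_0 in the frame of prep_board between 0.005 and 0.066 m and x of shell_0 in the frame of prep_board between -0.12 and 0.12 m and y of shell_0 in the frame of prep_board between 0.036 and 0.19 m and z of shell_1 in the frame of prep_board between 0.005 and 0.066 m and x of shell_1 in the frame of prep_board between -0.12 and 0.12 m and y of shell_1 in the frame of prep_board between 0.036 and 0.19 m and z of shell_2 in the frame of prep_board between 0.005 and 0.066 m and x of shell_2 in the frame of prep_board between -0.12 and 0.12 m and y of shell_2 in the frame of prep_board between 0.036 and 0.19 m and value of joint hatch below 0.006 m and linear speed of each of shell_0, shell_1, shell_2 below 0.02 m/s); the robot touches nothing.
It fails at once if a shell is lifted more than 22 mm off the board (z of any of shell_0, shell_1, shell_2 in the frame of prep_board above 0.112 m).
It fails at once if a shell is swept off the board onto the worktop ((height (world z) of shell_0 below 0.05 m and (x of shell_0 in the frame of prep_board above 0.13 m or x of shell_0 in the frame of prep_board below -0.13 m or y of shell_0 in the frame of prep_board above 0.2 m or y of shell_0 in the frame of prep_board below -0.2 m)) or (height (world z) of shell_1 below 0.05 m and (x of shell_1 in the frame of prep_board above 0.13 m or x of shell_1 in the frame of prep_board below -0.13 m or y of shell_1 in the frame of prep_board above 0.2 m or y of shell_1 in the frame of prep_board below -0.2 m)) or (height (world z) of shell_2 below 0.05 m and (x of shell_2 in the frame of prep_board above 0.13 m or x of shell_2 in the frame of prep_board below -0.13 m or y of shell_2 in the frame of prep_board above 0.2 m or y of shell_2 in the frame of prep_board below -0.2 m))).
It fails at once if the mug, nutcracker, bowl, jar, spoon or other mug is moved more than 20 mm or lifted (distance of any of mug, nutcracker, nut_bowl, honey_jar, teaspoon, mug_blue from where it was at the start of the episode above 0.02 m).
It also fails if it takes over 64 s, if anything falls off the work surface, if the arm or the gripper's body presses on something with over 40 N, if the wrist force passes 120 N, or if a joint passes its speed limit or range.

## Working session

There is one attempt and no reset: what is moved stays moved. The work goes in short steps, Python scripts to look and compute and a tool call to move; the robot and the scene stay as the last step left them, time stands still between calls to the robot, and variables do not carry over. Pictures are saved under pics/ and viewed, at most 10 in all, crops included, and the job is handed in when it is done.

Besides the shell and the picture viewer there is one more tool, called after "Call:" by a JSON object that holds its "name" and its "arguments", one argument or row to a line. move_arm: Moves the arm, as the interface text tells. Scaled input: -1 to 1 covers 80 cm each way for a shift and 120 degrees each way for a turn. Its arguments: {"type":"object","properties":{"deltas":{"type":"array","items":{"type":"array","items":{"type":"array","items":{"type":"number","minimum":-1,"maximum":1}}}},"squeeze":{"type":"number"}},"required":["deltas"]}

```bash
mkdir -p pics; python3 - <<'E'
from rig import manip
import cv2,numpy as np
for n in("top","side"):
    im=manip.get_image(n);cv2.imwrite(f"pics/{n}0.png",im[:,:,::-1])
    p=manip.camera_params(n);print(n,p)
s=manip.get_state();print(s)
E
```

```text
top {'fx': 548.4515830887074, 'fy': 548.4515830887074, 'cx': 324.28961258924994, 'cy': 235.89179890326125, 'R': array([[ 0.01795461, -0.99965371, -0.01923762],
       [-0.99040069, -0.01514437, -0.13739405],
       [ 0.13705513,  0.02151981, -0.99032964]]), 't': array([-0.00249303,  0.52277583,  1.18912747])}
side {'fx': 548.8408882146426, 'fy': 548.8408882146426, 'cx': 321.94226656458324, 'cy': 240.7374877011695, 'R': array([[-0.75965618,  0.65000576, -0.02037151],
       [ 0.39881724,  0.44089378, -0.80408798],
       [-0.51368015, -0.61895491, -0.59416119]]), 't': array([ 0.40447608, -0.11990661,  1.31047329])}
{'clock': 0.1, 'qpos': array([ 1.21401993e+00,  2.76520865e-01,  1.50602719e+00,  1.47112851e-05,
        1.36072360e+00, -1.20977618e-01]), 'qd': array([-0.00052017,  0.0003381 , -0.00333015, -0.00085581, -0.00088474,
       -0.00066005]), 'effort': array([ 1.65759971e-03, -4.17694187e+01, -2.46403992e+01, -1.57190752e-04,
        5.67628900e-03,  3.25428994e-05]), 'position': array([0.1341346 , 0.55859788, 0.21042423]), 'ee_rot': array([-2.05624305e-04,  1.17627926e-01,  9.93057383e-01, -8.13961608e-04]), 'contact_force': array([ 0.17221197,  0.66266216, -0.64262849]), 'moment': array([ 0.02424181, -0.00439632,  0.06838879]), 'gripper_force': 0.0, 'width': 0.08550673227692708}
```

View pics/top0.png

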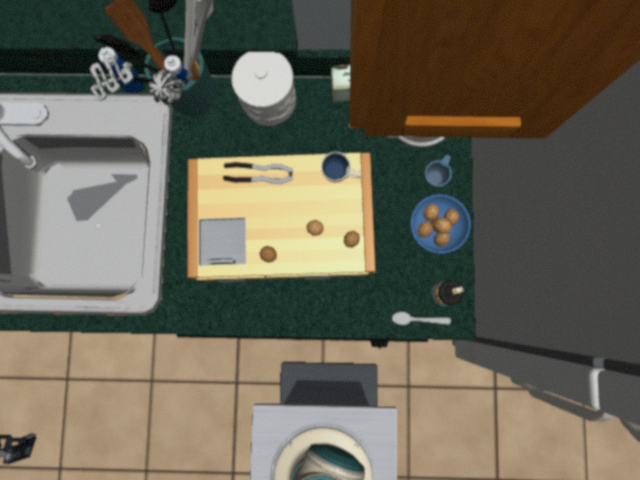

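View pics/side0.png

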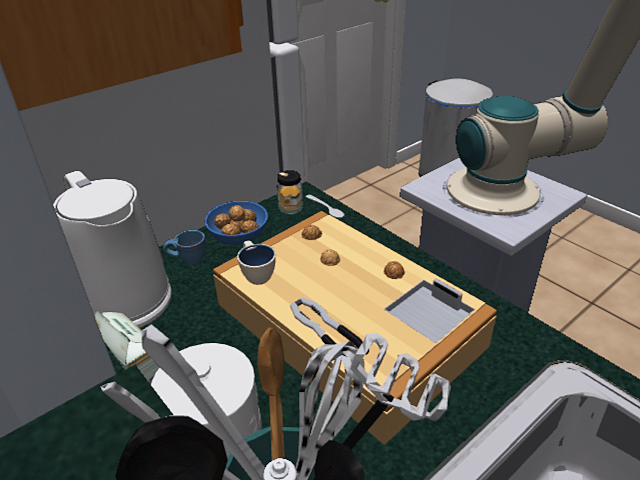

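The top view shows the board with corners near (188,160), (369,153), (374,271), (189,280). The shells are at (268,254), (315,228) and (352,239), the hatch at about (222,241) with its tab at (222,261), the mug at (336,167) and the nutcracker at (258,173). The side view agrees.

```bash
cat > h.py <<'E'
from rig import manip
import cv2,numpy as np
def ray(n,u,v,z):
    p=manip.camera_params(n);R=np.array(p["R"]);c=-R.T@p["t"]
    d=R.T@np.array([(u-p["cx"])/p["fx"],(v-p["cy"])/p["fy"],1]);return (c+d*(z-c[2])/d[2])[:2]
def proj(n,X):
    p=manip.camera_params(n);q=np.array(p["R"])@X+p["t"];return np.array([p["fx"]*q[0]/q[2]+p["cx"],p["fy"]*q[1]/q[2]+p["cy"]])
E
python3 - <<'E'
from h import *
im=cv2.imread("pics/top0.png");hsv=cv2.cvtColor(im,cv2.COLOR_BGR2HSV)
b=cv2.inRange(hsv,(8,60,120),(35,255,255));b[:145]=0;b[290:]=0;b[:,:180]=0;b[:,380:]=0
b=cv2.morphologyEx(b,cv2.MORPH_CLOSE,np.ones((5,5)))
c=max(cv2.findContours(b,0,2)[0],key=cv2.contourArea)
r=cv2.minAreaRect(cv2.convexHull(c));q=cv2.approxPolyDP(cv2.convexHull(c),8,True)[:,0]
print(r);P=[]
for u in q: print(u,ray("top",*u,.09))
w=cv2.minAreaRect(np.array([ray("top",*u,.09) for u in cv2.convexHull(c)[:,0]],np.float32));print("board",w)
s=cv2.inRange(hsv,(5,60,20),(20,255,165));s[:200]=0;s[275:]=0;s[:,:250]=0;s[:,365:]=0
for c in cv2.findContours(s,0,2)[0]:
    if cv2.contourArea(c)>40:
        (u,v),_,_=cv2.minAreaRect(c);print("shell",u,v,cv2.contourArea(c),ray("top",u,v,.097))
g=cv2.inRange(hsv,(0,0,60),(180,50,220));g[:212]=0;g[270:]=0;g[:,:194]=0;g[:,255:]=0
c=max(cv2.findContours(g,0,2)[0],key=cv2.contourArea);x=cv2.minAreaRect(np.array([ray("top",*u,.09) for u in c[:,0]],np.float32));print("open",x)
cv2.imwrite("pics/z.png",cv2.resize(im[145:290,180:385],None,fx=3.9,fy=3.9,interpolation=2))
E
```

```text
((279.5474853515625, 215.87765502929688), (122.41000366210938, 187.13018798828125), 88.02507019042969)
[369 153] [ 0.69890678 -0.08903231]
[374 271] [ 0.44203493 -0.10131769]
[188 276] [0.42489112 0.29289125]
[189 159] [0.68054981 0.30406472]
board ((0.5594260692596436, 0.10205311328172684), (0.26696154475212097, 0.39940035343170166), 2.823072910308838)
shell 267.5 253.5 176.5 [0.47485421 0.12440775]
shell 351.25 238.25 158.5 [ 0.51014247 -0.05233152]
shell 314.5 227.5 73.5 [0.53201053 0.02602419]
open ((0.5003897547721863, 0.22353403270244598), (0.09972378611564636, 0.099201999604702), 2.780714750289917)
```

View pics/z.png

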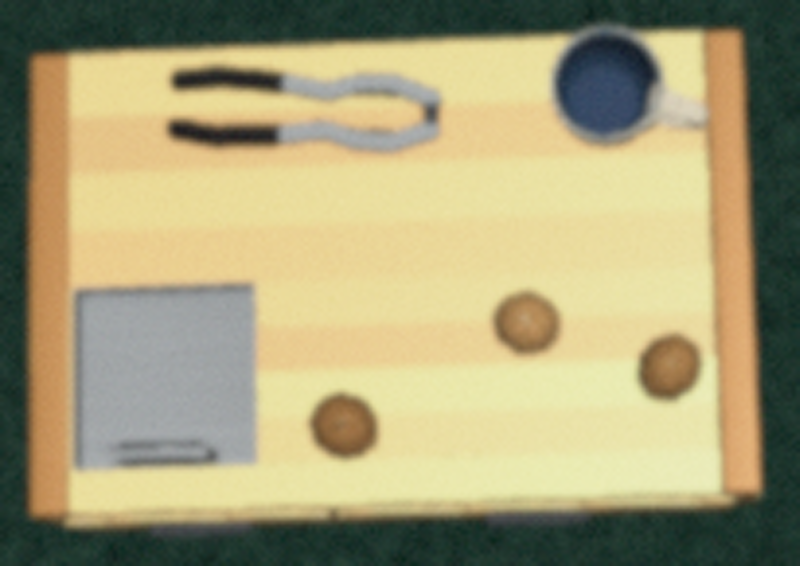

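The board origin is about (0.561, 0.101) with a yaw of 2.75°. I'll close the gripper, turn the tool so its x lies along board y and its y along board x, and go above the front of the tab.

Call:
{"name": "move_arm", "arguments": {
  "deltas": [
    [[-0.453,-0.326,0.03,0.615,1],[-0.453,-0.326,0.03,0.615,1],[-0.453,-0.326,0.03,0.615,1],[-0.453,-0.326,0.03,0.615,1],[-0.453,-0.326,0.03,0.615,1],[-0.453,-0.326,0.03,0.615,1],[-0.453,-0.326,0.03,0.615,1],[-0.453,-0.326,0.03,0.615,1],[-0.453,-0.326,0.03,0.615,1],[-0.453,-0.326,0.03,0.615,1],[-0.453,-0.326,0.03,0.615,1],[-0.453,-0.326,0.03,0.615,1]]
  ]
}}

```text
clock: 1.3
position: [0.4249, 0.2215, 0.187]
ee_rot: [-0.001, 0.69, 0.724, -0.0]
contact_force: [-0.6, -0.2, 0.3]
width: 0.0003
gripper_force: 0.0
```

```bash
cat >> h.py <<'E'
from scipy.spatial.transform import Rotation as Ro
O=np.array([.5613,.1012]);A=.048;B=np.array([[np.cos(A),-np.sin(A)],[np.sin(A),np.cos(A)]])
def tcp():
    s=manip.get_state();w,x,y,z=s["ee_rot"];R=Ro.from_quat([x,y,z,w]).as_matrix();p=s["position"]
    print("board xy mm",(1e3*B.T@(p[:2]-O)).round(1),"z",(p[2]*1e3).round(1),"tool y yaw deg",np.degrees(np.arctan2(R[1,1],R[0,1])).round(2),"w",s["width"].round(4),"F",s["contact_force"].round(1),"t",s["clock"])
E
python3 - <<'E'
from h import *
tcp()
im=manip.get_image("wrist");cv2.imwrite("pics/w1.png",im[:,:,::-1]);print(manip.camera_params("wrist"))
E
```

```text
Traceback (most recent call last):
  File "h.py", line 12, in tcp
    print("board xy mm",(1e3*B.T@(p[:2]-O)).round(1),"z",(p[2]*1e3).round(1),"tool y yaw deg",np.degrees(np.arctan2(R[1,1],R[0,1])).round(2),"w",s["width"].round(4),"F",s["contact_force"].round(1),"t",s["clock"])
                                                                                                                                                 ^^^^^^^^^^^^^^^^
AttributeError: 'float' object has no attribute 'round'
```

```bash
sed -i 's/s\["width"\].round(4)/round(s["width"],4)/' h.py
python3 - <<'E'
from h import *
tcp()
im=manip.get_image("wrist");cv2.imwrite("pics/w1.png",im[:,:,::-1]);print(manip.camera_params("wrist"))
E
```

```text
board xy mm [-130.5  126.7] z 187.0 tool y yaw deg 2.74 w 0.0003 F [-0.6 -0.2  0.3] t 1.3
{'fx': 392.9235904263589, 'fy': 392.9235904263589, 'cx': 319.05610956853815, 'cy': 236.27501500339744, 'tool_from_camera': array([[-5.61721091e-04, -9.62215419e-01, -2.72288765e-01,
         6.90953401e-02],
       [ 9.99999649e-01, -7.09748452e-04,  4.45152447e-04,
         8.20054797e-05],
       [-6.21589077e-04, -2.72288419e-01,  9.62215480e-01,
        -1.62243456e-01],
       [ 0.00000000e+00,  0.00000000e+00,  0.00000000e+00,
         1.00000000e+00]])}
```

View pics/w1.png

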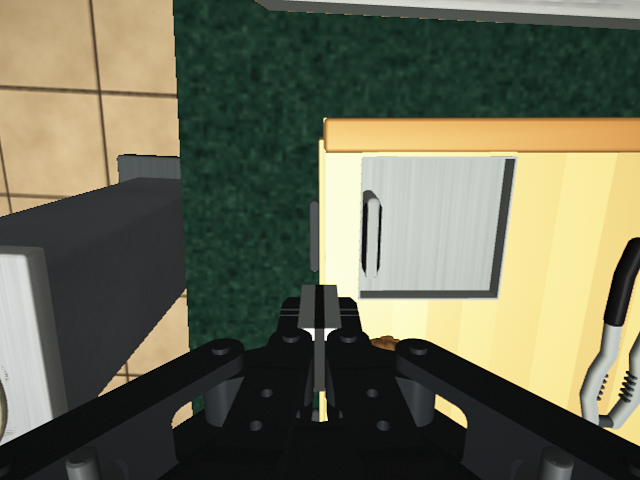

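The wrist view shows the opening at columns 360–517 and the tab at about (372,238), just ahead of the closed fingertips. This agrees with my frame to about 2 mm, so I'll descend.

Call:
{"name": "move_arm", "arguments": {
  "deltas": [
    [[0,0,0.04,0,1],[0,0,0.07,0,1],[0,0,0.09,0,1],[0,0,0.104,0,1],[0,0,0.104,0,1],[0,0.01,0.104,0,1],[0,0.02,0.104,0,1],[0,0.03,0.104,0,1],[0,0.04,0.104,0,1],[0,0.04,0.104,0,1]]
  ]
}}

```text
clock: 2.35
position: [0.4598, 0.2225, 0.1044]
ee_rot: [0.001, 0.691, 0.723, 0.001]
contact_force: [0.0, -0.3, 0.6]
width: -0.0
gripper_force: 0.0
```

```bash
python3 - <<'E'
from h import *
tcp()
E
```

```text
board xy mm [-95.5 126.1] z 104.4 tool y yaw deg 2.65 w -0.0 F [ 0.  -0.3  0.6] t 2.35
```

Call:
{"name": "move_arm", "arguments": {
  "deltas": [
    [[0,0.012,0,0,1],[0,0.024,0,0,1],[0,0.036,0,0,1],[0,0.048,0,0,1],[0,0.06,0,0,1],[0,0.07,0,0,1],[0,0.078,0,0,1],[0,0.078,0,0,1]]
  ]
}}

```text
clock: 3.15
position: [0.5212, 0.2254, 0.1039]
ee_rot: [0.0, 0.69, 0.723, 0.0]
contact_force: [0.1, 0.7, -0.0]
width: -0.0001
gripper_force: 0.0
```

```bash
python3 - <<'E'
from h import *
tcp()
im=manip.get_image("wrist");cv2.imwrite("pics/w2.png",im[:,:,::-1])
E
```

```text
board xy mm [-34.1 125.9] z 103.9 tool y yaw deg 2.67 w -0.0001 F [ 0.1  0.7 -0. ] t 3.15
```

View pics/w2.png

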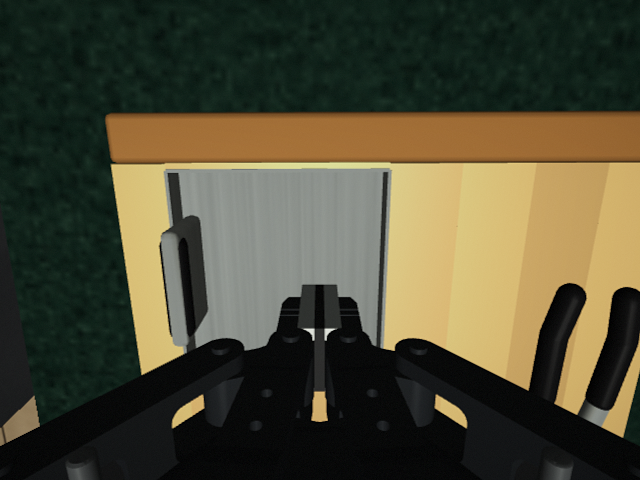

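The hatch did not move: the tab is still at the front, at columns 165–205, and the tips passed over it without contact. I'll check the real tip height in the side view.

```bash
python3 - <<'E'
from h import *
im=manip.get_image("side")[:,:,::-1].copy();p=manip.get_state()["position"]
a=proj("side",p);b=proj("side",p-[0,0,.008]);c=proj("side",np.r_[p[:2],.09]);print(a,b,c)
u,v=c.astype(int);k=im[v-75:v+45,u-80:u+80];k=cv2.resize(k,None,fx=5,fy=5,interpolation=2)
for q,col in((b,(0,0,255)),(c,(255,0,0))):
    x=(q-[u-80,v-75])*5;cv2.circle(k,tuple(int(i) for i in x),4,col,1)
cv2.imwrite("pics/s3.png",k)
E
```

```text
[422.21368353 307.98983665] [421.75663521 311.78017653] [421.42709068 314.51311688]
```

View pics/s3.png

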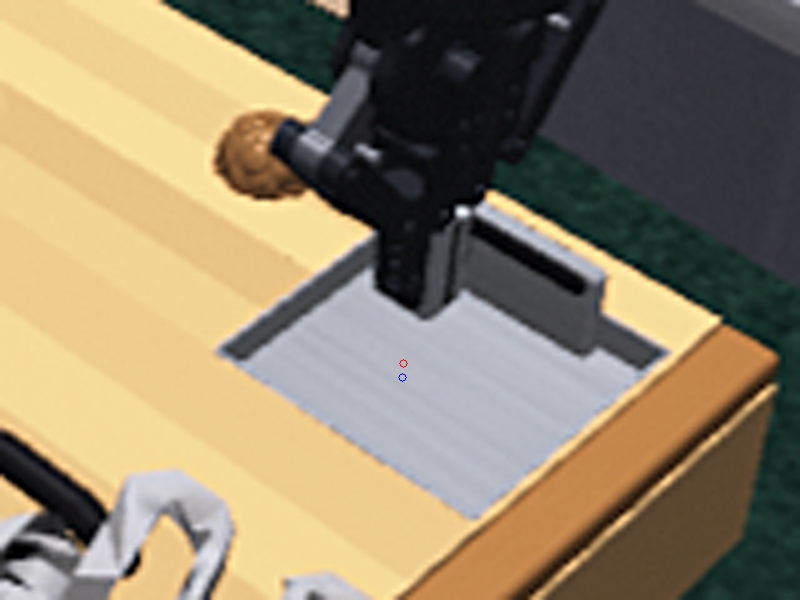

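The tips end about 20 mm behind the TCP, roughly 25 mm higher than nominal: they show at (415,300) in the crop, against (403,363) predicted. I'll lift, go back in front of the tab, and descend lower with a force check.

Call:
{"name": "move_arm", "arguments": {
  "deltas": [
    [[0,0,-0.0375,0,1],[0,-0.05,-0.0375,0,1],[0,-0.1,-0.0375,0,1],[0,-0.117,-0.0375,0,1],[0,-0.117,0,0,1],[0,-0.117,0.02,0,1],[0,-0.117,0.03,0,1],[0,-0.117,0.03,0,1]]
  ]
}}

```text
clock: 4.05
position: [0.4259, 0.2207, 0.0792]
ee_rot: [-0.0, 0.69, 0.724, -0.001]
contact_force: [0.3, -0.4, 0.0]
width: -0.0
gripper_force: 0.0
```

```bash
python3 - <<'E'
from h import *
tcp()
im=manip.get_image("side")[:,:,::-1].copy();p=manip.get_state()["position"]
a=proj("side",p-[0,0,-.019]);u,v=a.astype(int);print(a)
k=im[v-60:v+60,u-80:u+80];k=cv2.resize(k,None,fx=5,fy=5,interpolation=2)
cv2.imwrite("pics/s4.png",k)
E
```

```text
board xy mm [-129.5  125.9] z 79.2 tool y yaw deg 2.7 w -0.0 F [ 0.3 -0.4  0. ] t 4.05
[457.93201909 282.47579214]
```

View pics/s4.png

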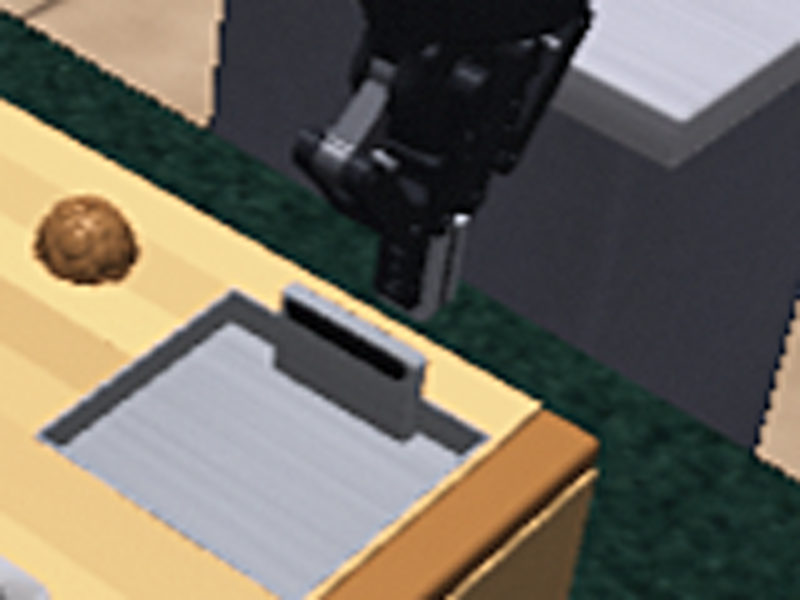

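The tip is now at about (410,305) in the crop, level with the tab and in front of it. It sits where I predicted with the tip 19 mm behind the TCP. I'll go a touch lower and push.

Call:
{"name": "move_arm", "arguments": {
  "deltas": [
    [[0,0.005,0.002,0,1],[0,0.01,0.003,0,1],[0,0.018,0.003,0,1],[0,0.027,0.003,0,1],[0,0.036,0.003,0,1],[0,0.045,0.003,0,1],[0,0.05,0.003,0,1],[0,0.05,0.003,0,1]]
  ]
}}

```text
clock: 4.9
position: [0.4678, 0.2228, 0.0775]
ee_rot: [0.0, 0.69, 0.723, 0.0]
contact_force: [-0.1, 0.2, -0.8]
width: 0.0002
gripper_force: 0.0
```

```bash
cat >>h.py <<'E'
def grey():
    "board x of the tab's top, seen from above as the dark/bright tab; saves crop"
    im=manip.get_image("side")[:,:,::-1].copy();return im
E
python3 - <<'E'
from h import *
tcp()
im=manip.get_image("side")[:,:,::-1];cv2.imwrite("pics/s5.png",cv2.resize(im[220:360,370:520],None,fx=4,fy=4,interpolation=2))
E
```

```text
board xy mm [-87.6 126. ] z 77.5 tool y yaw deg 2.68 w 0.0002 F [-0.1  0.2 -0.8] t 4.9
```

View pics/s5.png

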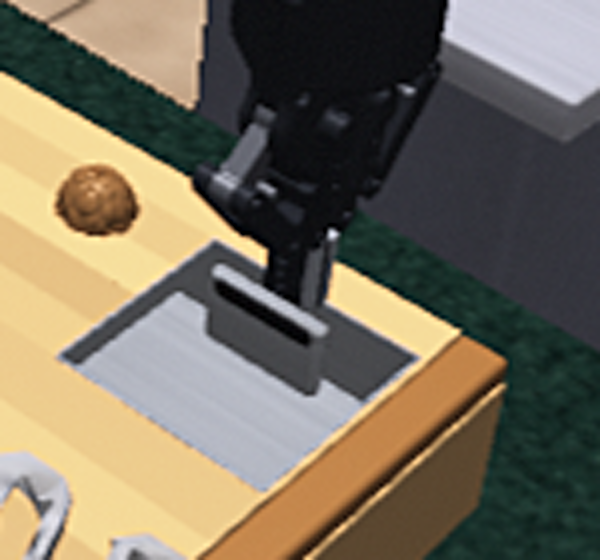

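The hatch is moving: the tab stands ahead of the fingers and the opening shows in front of it. I'll continue to the end.

Call:
{"name": "move_arm", "arguments": {
  "deltas": [
    [[0,0.01,0,0,1],[0,0.02,0,0,1],[0,0.03,0,0,1],[0,0.04,0,0,1],[0,0.05,0,0,1],[0,0.06,0,0,1],[0,0.068,0,0,1],[0,0.073,0,0,1],[0,0.073,0,0,1]]
  ]
}}

```text
clock: 5.85
position: [0.5262, 0.2256, 0.0777]
ee_rot: [0.0, 0.69, 0.723, 0.001]
contact_force: [-0.8, 0.1, -0.3]
width: -0.0001
gripper_force: 0.0
```

```bash
python3 - <<'E'
from h import *
tcp()
E
```

```text
board xy mm [-29.1 126. ] z 77.7 tool y yaw deg 2.68 w -0.0001 F [-0.8  0.1 -0.3] t 5.85
```

Call:
{"name": "move_arm", "arguments": {
  "deltas": [
    [[0,0.004,0,0,1],[0,0.004,0,0,1],[0,-0.02,0,0,1],[0,-0.03,-0.03,0,1],[0,-0.04,-0.06,0,1],[-0.06,-0.06,-0.06,0,0.53],[-0.12,-0.075,-0.06,0,0.53],[-0.18,-0.075,-0.06,0,0.53],[-0.18,-0.075,-0.06,0,0.53],[-0.18,-0.075,-0.06,0,0.53]]
  ]
}}

```text
clock: 6.85
position: [0.4724, 0.078, 0.1261]
ee_rot: [0.001, 0.691, 0.722, 0.001]
contact_force: [-0.2, -0.0, 0.3]
width: 0.02
gripper_force: 0.0
```

```bash
python3 - <<'E'
from h import *
tcp()
im=manip.get_image("wrist");cv2.imwrite("pics/w6.png",im[:,:,::-1])
E
```

```text
board xy mm [-89.9 -18.9] z 126.1 tool y yaw deg 2.51 w 0.02 F [-0.2 -0.   0.3] t 6.85
```

View pics/w6.png

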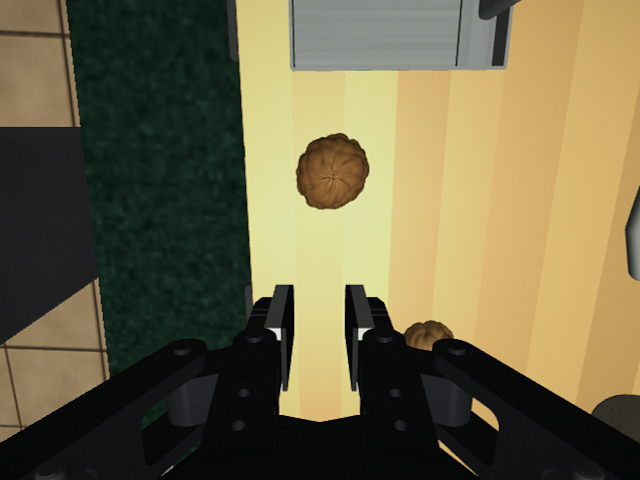

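The hatch is open, with the tab at the back at about (495,8). Shell 2 is at (333,172), some 7 mm toward board +x from the finger centre, and shell 1 is at (430,338), clear of the fingers. I'll descend and sweep diagonally.

Call:
{"name": "move_arm", "arguments": {
  "deltas": [
    [[0,0.009,0.03,0,0.53],[0,0.009,0.055,0,0.53],[0,0.009,0.063,0,0.53],[0.015,0.009,0.063,0,0.53],[0.03,0.012,0.063,0,0.53],[0.045,0.017,0.063,0,0.53],[0.06,0.022,0.063,0,0.53],[0.075,0.027,0.063,0,0.53],[0.09,0.032,0.063,0,0.53],[0.105,0.037,0.063,0,0.53],[0.12,0.04,0.063,0,0.53],[0.135,0.04,0.063,0,0.53]]
  ]
}}

```text
clock: 8.1
position: [0.4989, 0.1895, 0.075]
ee_rot: [-0.0, 0.69, 0.723, 0.0]
contact_force: [-0.0, -0.6, 0.7]
width: 0.02
gripper_force: 0.0
```

```bash
python3 - <<'E'
from h import *
tcp()
im=manip.get_image("wrist");cv2.imwrite("pics/w7.png",cv2.resize(im[:,:,::-1],(480,360)))
E
```

```text
board xy mm [-58.   91.2] z 75.0 tool y yaw deg 2.67 w 0.02 F [-0.  -0.6  0.7] t 8.1
```

View pics/w7.png

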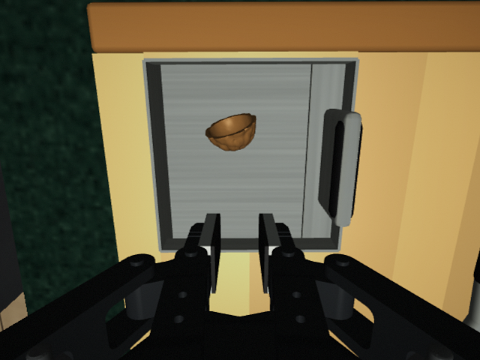

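Shell 2 lies in the tray, seen at (232,130), upside down. Next I'll hover behind shell 1 and check it numerically, as my picture views are used up.

Call:
{"name": "move_arm", "arguments": {
  "deltas": [
    [[0,0,-0.03,0,0.53],[-0.01,0,-0.064,0,0.53],[-0.07,0.01,-0.064,0,0.53],[-0.13,0.02,-0.064,0,0.53],[-0.19,0.031,-0.064,0,0.53],[-0.249,0.031,-0.064,0,0.53],[-0.249,0.031,-0.064,0,0.53],[-0.249,0.031,-0.064,0,0.53]]
  ]
}}

```text
clock: 8.95
position: [0.5324, -0.0103, 0.1261]
ee_rot: [-0.001, 0.691, 0.722, 0.0]
contact_force: [-0.2, 0.3, 1.8]
width: 0.0201
gripper_force: 0.0
```

```bash
cat >>h.py <<'E'
def shells(z=.097):
    s=manip.get_state();im=manip.get_image("wrist");p=manip.camera_params("wrist")
    w,x,y,q=s["ee_rot"];R=Ro.from_quat([x,y,q,w]).as_matrix();T=np.array(p["tool_from_camera"])
    h=cv2.cvtColor(im,cv2.COLOR_RGB2HSV);m=cv2.inRange(h,(5,90,20),(20,255,190))
    m=cv2.morphologyEx(m,cv2.MORPH_OPEN,np.ones((5,5)))
    for c in cv2.findContours(m,0,2)[0]:
        if cv2.contourArea(c)<300: continue
        u,v,ww,hh=cv2.boundingRect(c);a,b=u+ww/2,v+hh/2
        d=R@T[:3,:3]@[(a-p["cx"])/p["fx"],(b-p["cy"])/p["fy"],1];o=R@T[:3,3]+s["position"]
        X=o+d*(z-o[2])/d[2];print("blob",(u,v,ww,hh),cv2.contourArea(c),"board mm",(1e3*B.T@(X[:2]-O)).round(1))
E
python3 - <<'E'
from h import *
tcp();shells()
E
```

```text
board xy mm [ -34.3 -110. ] z 126.1 tool y yaw deg 2.51 w 0.0201 F [-0.2  0.3  1.8] t 8.95
blob (279, 309, 81, 90) 3340.5 board mm [ -34.1 -162.6]
blob (407, 307, 29, 44) 623.5 board mm [  21.2 -147.5]
blob (0, 243, 46, 199) 5954.0 board mm [-196.5 -154.7]
blob (294, 156, 68, 73) 3724.0 board mm [-29.6 -72.7]
blob (575, 0, 50, 78) 2516.5 board mm [90.9 -4.7]
blob (489, 0, 151, 373) 23844.5 board mm [ 86.  -70.3]
blob (390, 0, 72, 105) 4246.0 board mm [14.2 -9.8]
blob (279, 0, 55, 65) 2844.5 board mm [-39.2  -1.5]
blob (167, 0, 56, 89) 2698.0 board mm [-88.8  -6.1]
```

Call:
{"name": "move_arm", "arguments": {
  "deltas": [
    [[0,0.005,0.03,0,0.53],[0,0.005,0.055,0,0.53],[0,0.005,0.063,0,0.53],[0.015,0.005,0.063,0,0.53],[0.03,0.003,0.063,0,0.53],[0.045,0,0.063,0,0.53],[0.06,-0.003,0.063,0,0.53],[0.075,-0.006,0.063,0,0.53],[0.09,-0.009,0.063,0,0.53],[0.105,-0.012,0.063,0,0.53],[0.12,-0.015,0.063,0,0.53],[0.12,-0.015,0.063,0,0.53]]
  ]
}}

```text
clock: 10.2
position: [0.5161, 0.0874, 0.0763]
ee_rot: [-0.0, 0.69, 0.724, 0.001]
contact_force: [0.7, -0.6, 0.9]
width: 0.0205
gripper_force: 0.1
```

```bash
python3 - <<'E'
from h import *
tcp();shells()
E
```

```text
board xy mm [-45.8 -11.6] z 76.3 tool y yaw deg 2.77 w 0.0205 F [ 0.7 -0.6  0.9] t 10.2
blob (471, 399, 28, 30) 375.5 board mm [ 25.5 -62. ]
blob (0, 358, 16, 84) 733.5 board mm [-177.5  -54.6]
blob (305, 349, 56, 73) 3123.0 board mm [-39.9 -47.6]
blob (183, 290, 35, 61) 744.0 board mm [-92.9 -17.4]
blob (279, 202, 87, 92) 6072.5 board mm [-44.4  12.8]
blob (342, 74, 29, 27) 418.5 board mm [-33.   69.7]
blob (160, 74, 35, 97) 1798.5 board mm [-94.7  58.3]
blob (432, 0, 208, 442) 63094.0 board mm [34.7 23.2]
```

Call:
{"name": "move_arm", "arguments": {
  "deltas": [
    [[0.015,-0.002,0,0,0.53],[0.03,-0.005,0,0,0.53],[0.045,-0.008,0,0,0.53],[0.06,-0.011,0,0,0.53],[0.075,-0.014,0,0,0.53],[0.09,-0.015,0,0,0.53],[0.105,-0.015,0,0,0.53],[0.12,-0.015,0,0,0.53],[0.13,-0.015,0,0,0.53],[0.13,-0.015,0,0,0.53]]
  ]
}}

```text
clock: 11.25
position: [0.4994, 0.1902, 0.0759]
ee_rot: [-0.0, 0.69, 0.724, 0.0]
contact_force: [0.8, -0.4, 1.1]
width: 0.0199
gripper_force: 0.0
```

```bash
python3 - <<'E'
from h import *
tcp();shells(.025)
E
```

```text
board xy mm [-57.6  91.9] z 75.9 tool y yaw deg 2.77 w 0.0199 F [ 0.8 -0.4  1.1] t 11.25
blob (0, 392, 37, 50) 975.5 board mm [-252.1  -20.9]
blob (258, 184, 58, 57) 2533.0 board mm [-75.2 114.4]
blob (587, 179, 53, 248) 5662.0 board mm [117.1  59.5]
blob (347, 130, 64, 72) 3500.5 board mm [-25.2 139.9]
blob (116, 5, 524, 69) 34294.0 board mm [-28.2 201.7]
```

Both blobs sit at tray depth, so shells 1 and 2 are in. Next is shell 0.

Call:
{"name": "move_arm", "arguments": {
  "deltas": [
    [[0,0,-0.03,0,0.53],[-0.01,0,-0.064,0,0.53],[-0.07,0,-0.064,0,0.53],[-0.13,0,-0.064,0,0.53],[-0.19,0,-0.064,0,0.53],[-0.25,0,-0.064,0,0.53],[-0.31,0,-0.064,0,0.53],[-0.352,0,-0.064,0,0.53],[-0.352,0,-0.064,0,0.53],[-0.352,0,-0.064,0,0.53]]
  ]
}}

```text
clock: 12.3
position: [0.5122, -0.0931, 0.127]
ee_rot: [-0.0, 0.691, 0.723, 0.0]
contact_force: [-0.2, 0.8, -0.3]
width: 0.0203
gripper_force: 0.0
```

```bash
python3 - <<'E'
from h import *
tcp();shells()
E
```

```text
board xy mm [ -58.4 -191.7] z 127.0 tool y yaw deg 2.53 w 0.0203 F [-0.2  0.8 -0.3] t 12.3
blob (307, 405, 33, 17) 389.0 board mm [ -56.1 -284.3]
blob (332, 374, 29, 43) 714.5 board mm [ -42.9 -272.1]
blob (0, 317, 68, 125) 4106.0 board mm [-220.1 -260.6]
blob (341, 232, 299, 37) 4123.5 board mm [  29.8 -185. ]
blob (0, 210, 53, 143) 2914.0 board mm [-212.1 -201. ]
blob (0, 182, 41, 44) 1171.0 board mm [-206.5 -159.7]
blob (287, 149, 72, 70) 3810.5 board mm [ -56.1 -150.4]
```

Call:
{"name": "move_arm", "arguments": {
  "deltas": [
    [[0,0.003,0.03,0,0.53],[0,0.003,0.055,0,0.53],[0,0.003,0.063,0,0.53],[0.015,0.003,0.063,0,0.53],[0.03,0.003,0.063,0,0.53],[0.045,0.003,0.063,0,0.53],[0.06,0.003,0.063,0,0.53],[0.075,0.003,0.063,0,0.53],[0.09,0.003,0.063,0,0.53],[0.105,0.003,0.063,0,0.53],[0.12,0.003,0.063,0,0.53],[0.135,0.003,0.063,0,0.53]]
  ]
}}

```text
clock: 13.55
position: [0.5104, 0.0164, 0.0772]
ee_rot: [0.001, 0.69, 0.724, 0.0]
contact_force: [0.5, -1.6, 3.9]
width: 0.0203
gripper_force: 1.8
```

```bash
python3 - <<'E'
from h import *
tcp();shells()
E
```

```text
board xy mm [-54.9 -82.3] z 77.2 tool y yaw deg 2.7 w 0.0203 F [ 0.5 -1.6  3.9] t 13.55
blob (471, 399, 28, 30) 373.5 board mm [  16.9 -133.5]
blob (326, 337, 35, 83) 1952.0 board mm [ -44.6 -115.5]
blob (0, 308, 25, 134) 1727.5 board mm [-183.  -113.5]
blob (270, 207, 92, 87) 6111.5 board mm [-56.  -59.1]
blob (444, 0, 196, 426) 68381.5 board mm [ 27.9 -44.6]
blob (327, 0, 74, 103) 6080.5 board mm [-39.8  10.4]
blob (180, 0, 30, 78) 1386.0 board mm [-95.6  14.2]
```

Call:
{"name": "move_arm", "arguments": {
  "deltas": [
    [[0.015,0,-0.002,0,0.53],[0.03,0,-0.002,0,0.53],[0.045,0,-0.002,0,0.53],[0.06,0,-0.002,0,0.53],[0.075,0,-0.002,0,0.53],[0.09,0,-0.002,0,0.53],[0.105,0,-0.002,0,0.53],[0.12,-0.002,-0.002,0,0.53],[0.13,-0.003,-0.002,0,0.53]]
  ]
}}

```text
clock: 14.5
position: [0.5023, 0.1208, 0.0783]
ee_rot: [-0.0, 0.69, 0.724, -0.0]
contact_force: [-0.1, -0.2, 0.6]
width: 0.0203
gripper_force: 0.0
```

```bash
python3 - <<'E'
from h import *
tcp();shells()
E
```

```text
board xy mm [-58.   22.4] z 78.3 tool y yaw deg 2.73 w 0.0203 F [-0.1 -0.2  0.6] t 14.5
blob (471, 399, 28, 30) 375.5 board mm [ 14.3 -29.7]
blob (333, 384, 28, 35) 728.0 board mm [-45.9 -23.2]
blob (0, 347, 36, 95) 2402.5 board mm [-186.9  -19.5]
blob (271, 207, 92, 86) 6032.5 board mm [-58.7  45.4]
blob (249, 29, 70, 81) 4356.0 board mm [-69.7 109.6]
blob (449, 0, 191, 443) 64102.0 board mm [26.9 56.5]
blob (349, 0, 70, 63) 3624.5 board mm [-36.3 121.3]
```

Call:
{"name": "move_arm", "arguments": {
  "deltas": [
    [[0.015,0,0,0,0.53],[0.03,0,0,0,0.53],[0.045,0,0,0,0.53],[0.06,0,0,0,0.53],[0.075,0,0,0,0.53],[0.088,0,0,0,0.53],[0.088,0,0,0,0.53],[0.088,0,-0.05,0,0.53],[0.088,0,-0.08,0,0.8],[0.088,0,-0.08,0,1],[0.088,0,-0.08,0,1]]
  ]
}}

```text
clock: 15.65
position: [0.4993, 0.1896, 0.1425]
ee_rot: [0.0, 0.69, 0.723, 0.0]
contact_force: [0.1, 0.8, -0.7]
width: 0.0004
gripper_force: 0.0
```

```bash
python3 - <<'E'
from h import *
tcp();shells(.025)
im=manip.get_image("wrist");cv2.imwrite("pics/w9.png",im[:,:,::-1])
E
```

```text
board xy mm [-57.7  91.3] z 142.5 tool y yaw deg 2.68 w 0.0004 F [ 0.1  0.8 -0.7] t 15.65
blob (0, 343, 93, 102) 4134.5 board mm [-285.  -55.]
blob (293, 205, 50, 42) 1539.0 board mm [-58.2  89.1]
blob (272, 163, 44, 47) 1550.0 board mm [-75.3 118.2]
blob (342, 128, 43, 52) 1741.0 board mm [-26.3 140.9]
blob (182, 42, 458, 47) 20163.5 board mm [  3.4 198.1]
blob (0, 0, 63, 186) 9363.0 board mm [-250.   181.4]
```

All three shells are at tray depth. Next I'll go behind the tab and descend.

Call:
{"name": "move_arm", "arguments": {
  "deltas": [
    [[0.02,0.045,0,0,1],[0.042,0.091,0,0,1],[0.042,0.091,0,0,1],[0.042,0.091,0.04,0,1],[0.042,0.091,0.07,0,1],[0.042,0.091,0.08,0,1],[0.042,0.091,0.08,0,1]]
  ]
}}

```text
clock: 16.45
position: [0.5685, 0.2262, 0.0763]
ee_rot: [-0.001, 0.69, 0.723, -0.002]
contact_force: [0.2, 0.1, 0.6]
width: 0.0002
gripper_force: 0.0
```

```bash
python3 - <<'E'
from h import *
tcp()
E
```

```text
board xy mm [ 13.2 124.5] z 76.3 tool y yaw deg 2.68 w 0.0002 F [0.2 0.1 0.6] t 16.45
```

Call:
{"name": "move_arm", "arguments": {
  "deltas": [
    [[0,-0.012,0,0,1],[0,-0.024,0,0,1],[0,-0.036,0,0,1],[0,-0.048,0,0,1],[0,-0.06,0,0,1],[0,-0.072,0,0,1],[0,-0.084,0,0,1],[0,-0.096,0,0,1],[0,-0.108,0,0,1],[0,-0.118,0,0,1],[0,-0.122,0,0,1],[0,-0.122,0,0,1]]
  ]
}}

```text
clock: 17.65
position: [0.4752, 0.2225, 0.0786]
ee_rot: [0.002, 0.69, 0.724, 0.002]
contact_force: [7.0, -0.0, -2.9]
width: 0.0002
gripper_force: 3.3
```

```bash
python3 - <<'E'
from h import *
tcp()
E
```

```text
board xy mm [-80.2 125.3] z 78.6 tool y yaw deg 2.73 w 0.0002 F [ 7.  -0.  -2.9] t 17.65
```

Call:
{"name": "move_arm", "arguments": {
  "deltas": [
    [[0,-0.004,0,0,1],[0,-0.006,0,0,1],[0,-0.006,0,0,1]]
  ]
}}

```text
clock: 17.95
position: [0.4752, 0.2226, 0.0789]
ee_rot: [0.005, 0.69, 0.724, 0.005]
contact_force: [13.8, -0.0, -7.8]
width: -0.0
gripper_force: 6.9
```

```bash
python3 - <<'E'
from h import *
tcp()
E
```

```text
board xy mm [-80.2 125.4] z 78.9 tool y yaw deg 2.74 w -0.0 F [13.8 -0.  -7.8] t 17.95
```

It hit a stiff stop, consistent with fully shut. I'll back off, lift, and go to the first viewpoint so I can compare with picture w1.

Call:
{"name": "move_arm", "arguments": {
  "deltas": [
    [[0,0.02,0,0,1],[0,0.025,0,0,1],[0,0.025,-0.05,0,1],[0,0.025,-0.1,0,1],[0,0,-0.137,0,1],[0.001,-0.05,-0.137,0,1],[0.001,-0.05,-0.137,0,1],[0.001,-0.05,-0.137,0,1],[0.001,-0.05,-0.137,0,1]]
  ]
}}

```text
clock: 18.85
position: [0.4279, 0.221, 0.1875]
ee_rot: [-0.0, 0.69, 0.724, -0.0]
contact_force: [-0.2, -0.3, 0.2]
width: 0.0001
gripper_force: 0.0
```

```bash
python3 - <<'E'
from h import *
tcp()
im=manip.get_image("wrist")[:,:,::-1];old=cv2.imread("pics/w1.png")
f=lambda i:cv2.cvtColor(i,cv2.COLOR_BGR2GRAY).astype(int)[225:255,350:400].mean(0).round().astype(int)
print(f(old));print(f(im))
g=lambda i:np.float32(cv2.cvtColor(i,cv2.COLOR_BGR2GRAY))
for r in((190,285,350,400),(150,300,480,530)):
    a,b,c,d=r;t=g(im)[a:b,c:d];m=cv2.matchTemplate(g(old)[a-15:b+10,c-20:d+20],t,5);print(r,cv2.minMaxLoc(m)[1],np.array(cv2.minMaxLoc(m)[3])-[20,15])
t=manip.get_image("top")[:,:,::-1];o=cv2.imread("pics/top0.png")
print("top change",np.argwhere(cv2.absdiff(t,o)[150:280,190:375].max(2)>60).shape)
E
```

```text
board xy mm [-127.5  126. ] z 187.5 tool y yaw deg 2.7 w 0.0001 F [-0.2 -0.3  0.2] t 18.85
[249 249 249 249 249 249 249 250 247 230 208 162  46  12  18  20  58 161
 208 203 203 202 202 201 201 203 203 163  53  16 101 191 214 211 211 212
 212 209 209 208 206 205 204 206 208 207 205 203 204 206]
[248 248 248 249 244 213 158  20  16  19  50 155 206 201 200 201 200 199
 199 201 203 164  52  13  89 181 211 209 207 209 210 209 207 207 206 203
 202 202 204 205 204 202 201 202 203 202 202 203 202 200]
(190, 285, 350, 400) 0.9530695080757141 [6 1]
(150, 300, 480, 530) 0.9874570369720459 [5 1]
top change (1580, 2)
```

```bash
python3 - <<'E'
from rig import manip
print(manip.sign_off())
E
```

```text
the job is handed in; nothing more can be done
None
```

I handed the job in at about 19 s on the robot's clock: all three shells are in the scrap tray, the hatch is pushed shut to its stop, and the arm is clear of everything. I did not measure the mug, nutcracker and other items again afterwards, and the sign-off gave no verdict.

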